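# Shim and wedge an adapter tight in a bonding jig

## Robot

A 6-joint arm with a two-finger parallel gripper is mounted at the origin on the work surface; the furniture and walls round the work are solid. World frame = base frame: x ahead of the robot, y to its left, z up, the work surface at z = 0. Lengths are in m, angles in rad, forces in N, time in s.
With the tool pointing down it reaches from about 0.325 to 0.775 m from the base axis. Payload 5.5 kg.
Tool frame: the origin (TCP) lies midway between the tips of the shut fingers; the grasp point (between the pads) lies 19 mm behind it (bot.grip_depth is the distance from the TCP to the grasp point, in m); z points along the fingers, y is the line along which they close (so a half turn about z gives the same grasp; the last joint's range is limited). The gripper opens to 88 mm and grips with 3 to 60 N. Pads are 20 mm wide; open, the fingers measure 115 mm over their backs; the gripper's body (75 mm by 178 mm) begins 61 mm behind the grasp point.
Start: joints at [1.278, 0.091, 1.231, -0, 1.82, -0.057], TCP at [0.14, 0.583, 0.223] pointing down, gripper open.
Joint ranges: [-2.87, 2.87], [-0.86, 2.18], [0.17, 2.46], [-1.51, 4.65], [0.06, 2.69], [-2.65, 2.65]. Speed limits (rad/s): [2.57, 2.57, 3.01, 3.14, 3.14, 3.14].

## Interface

Orientations are given as a unit quaternion [x, y, z, w].
In Python, from plant import monitor, snapshot, camera_params, job, models, bot gives the robot as it stands.
- The arm moves only by the shell command python3 -m inch 'ROWS' [FORCE]. ROWS is JSON, a list of rows, each an object of numbers: "tx", "ty", "tz": the shift along the tool's x, y, z in mm; "spin": the turn about the tool's z in rad; "hand": the opening, from -1 (shut) to 1 (fully open). In form: [{"tx": .., "ty": .., "tz": .., "spin": .., "hand": ..}, ...]. A call has exactly 8 rows; each row shifts and turns the commanded pose from where the row before left it, along the tool's axes as they then stand; what a row does not reach is not made up. A row lasts 1/10 s, in which the tool goes at most 50 mm and 8.59 degrees, less where a joint would pass 70% of its speed; a pose out of reach is approached as far as the arm can. A call with a gripper value outside its range is refused whole. The fingers move at their own pace and stop on an object; FORCE is the grip in N (left out, the last holds). Time passes only in rows, so rows that do not move let the fingers close, or fill a call up. It gives the time, the measured TCP pose, the force, the opening and the grip force at its end, in the units of the state.
- monitor.read_state(): the state, without advancing time (a new reading comes with each control period).
- snapshot(name): name is "scene" or "top"; returns the picture (400x640x3 uint8, red, green, blue); there is no depth.
- camera_params(name): a dict with "vfov" (degrees; the focal length in pixels is half the picture's height over the tangent of half this angle, whatever the lens; pixels are square), "cx", "cy" (the principal point, pixels), "world_from_camera" (4x4, takes a point from camera to world coordinates). Camera axes: x right, y down, z forward; pixel columns grow to the right and rows downward; lengths in m; the calibration is good to about 2 mm. A picture is of the moment at which its call begins. camera_params takes no time and is no camera call.
- job.job_done(): hands the job in; it is judged then, once.
Trained networks look in the newest picture that a camera, given by its name, has taken for a name from the list of things; names that differ only in an ending like _2 or _b are one class to them, and where a whole thing is asked for, a point or a joint stands for the part that bears it (a point fixed in the world has none). Each returns a list of dicts, best first, with "conf" (0 to 1); they miss things now and then, are a little off and sometimes report something else, mostly with a low value. They report only what shows in the picture. A call takes as long as a camera call. They do not tell look-alikes from the thing itself.
- models.find_in(camera, label): "box" ([left, top, right, bottom] in pixels, round what is visible of it).
The state is a dict: "time": time; "qpos": joint angles; "joint_vel": joint speeds; "joint_efforts": joint torques, N m; "eef_pos": TCP position; "tcp_rot": TCP orientation; "force": force on the tool from outside, world axes, zero at the start; "moment": the same for the moment, N m; "opening": finger opening in m; "grasp_force": force on a finger pad.
Only numpy, scipy, OpenCV 4.12 (cv2) and the standard library are available. Lean on these libraries where they do the work, as an engineer would, in place of code of your own. Each camera call takes 0.05 s, during which the arm holds its last target. There are 200 camera calls.

## Task

Clamp the connector adapter in the bonding jig: pull a metal shim up out of its spring clips in the black holder and stand it upright on the jig floor in the gap, against the blue jaw; if the orange wedge would then still go all the way down without biting, add the second shim too, otherwise leave it in its clips. Then put the wedge, thin end down, between the shims and the dark sloped stop and press it down firmly until you feel the gap close and the jaw squeezes the adapter against the fence. Finish there without letting go: still gripping the wedge and keeping the stack tight, with the things round about left alone.

Things in the scene. Friction and masses are not known exactly. Their poses are not given: they have to be found in the camera images.
- jig: fixed aluminium jig, base plate 64 x 150 mm, 10 mm thick. Origin: underside, on the bench. Along its y axis from +y to -y: fence, adapter, blue jaw, gap, dark stop. Two low side rails (inner faces at x = +-23 mm, tops 22 mm above the bench) guide the 40 mm wide shims. A fixed monitor stands to the left behind it, near edge about world x 0.45, y 0.30: reach in from near the robot base
- jaw: blue block 44 x 16 x 46 mm that slides easily along jig y (up to 6 mm towards +y). Origin: on the jig floor (10 mm above the bench), middle of the foot of its upright gap-side face; the block lies on the +y side of it. It starts 0.5 to 2 mm short of closing; closed (adapter squeezed against the fence), its gap-side face is at jig y = +4 mm. It weighs little and is free to be pushed by the shims.
- stop: dark grey stop, 44 mm wide, 46 mm high, fixed on the jig at a different place in each start. Origin: on the jig floor, middle of the foot of its sloped face, which looks to jig +y and leans away from the jaw by 15 degrees from the vertical. Axes as the jig's. Gap at floor level with the jaw closed on the adapter: 9 to 20 mm; a steel nut block sticks 8 mm above its top, 21 to 33 mm behind the foot
- d_adapter: pale grey connector adapter, 46 mm long along jig y, 52 wide, 16 high, loose on the jig floor between jaw and fence. Origin: centre of its underside
- holder: fixed black holder 74 x 126 mm, 24 mm high. Origin: underside, on the bench. Along its y axis stand, upright: brass shim (y = +36 mm), copper shim (y = 0), wedge (y = -38 mm), their feet 6 mm above the bench. Each shim is held by two spring-loaded detent rollers that let go at a straight upward pull of roughly 5 to 20 N; the wedge stands freely in its pocket
- shim_a_centre (a point): centre of the brass shim, 36 mm above its foot. Plate 40 (x) x 6 (y) x 46 high with a tab on top, 20 wide in x, 6 thick in y, from 10 to 36 mm above this point; grip the tab across its 20 mm width. z up along the tab, x the width
- shim_b_centre (a point): centre of the copper shim: same as the brass one, but its tab is 30 mm wide, so that the fingers pass outside the tab of a brass shim standing next to it (it goes in second, if both are needed)
- wedge_centre (a point): point in the orange wedge on the centre line of its tab, 36 mm above its foot. z up. Tapered body 40 wide in x, 46 high: flat upright face at y = +6 mm (to go against the shims, towards jaw and jig +y); the other face slopes, at y = -4 mm at the foot and -16.3 mm at 46 mm height (15 degrees, like the stop). Tab 40 wide in x, 12 thick in y, from 10 to 36 mm above this point; grip it across its 40 mm width. Polished: it slips on the shims and the stop
- wedge: the same orange wedge; origin in its foot plane, below wedge_centre. With n shims in, it bites with its foot (10 mm - (gap - 6 mm x n)) / 0.268 above the jig floor; if that is below zero another shim is needed
- petri: bystander: round petri dish 61 mm wide, 12 high; origin centre of underside
- vial: bystander: small vial with blue cap, 25 mm wide, 48 high; origin centre of underside
- memory_stick: bystander: red memory stick 18 x 51 x 8 mm; origin centre of underside
Not all that is in view belongs to the job. What is shaped like the d_adapter but purple or yellow is not meant.

How it is judged:
By the outcome, as a careful person would: the job done as asked, in the order asked, and still so for the second after the job is handed in, while the arm keeps its last pose, push and grip.
It also fails if it takes over 72 s, if anything falls off the work surface, if the arm or the gripper's body presses on something with over 40 N, if the wrist force passes 120 N, or if a joint passes its speed limit or range.

## Working session

There is one attempt and no reset: what is moved stays moved. The work goes in short steps, Python scripts to look and compute and a shell command to move; the robot and the scene stay as the last step left them, time stands still between calls to the robot, and variables do not carry over. Pictures are saved under pics/ and viewed, at most 10 in all, crops included, and the job is handed in when it is done.

```bash
ls; mkdir -p pics; python3 - <<'E'
from plant import monitor, snapshot, camera_params, models, bot
import cv2,numpy as np
print(monitor.read_state(), bot.grip_depth)
for n in("scene","top"):
    im=snapshot(n); cv2.imwrite(f"pics/{n}0.png",im[:,:,::-1]); print(n,camera_params(n))
    for l in["jig","jaw","stop","holder","shim_a_centre","wedge"]:
        print(l,[(np.round(d["box"],1).tolist(),round(d["conf"],2)) for d in models.find_in(n,l)[:2]])
E
```

```text
pics
{'time': 0.0, 'qpos': array([ 1.27833631e+00,  9.18660974e-02,  1.23183524e+00, -1.10239215e-05,
        1.81980044e+00, -5.67260107e-02]), 'joint_vel': array([ 0.00172589, -0.0001925 , -0.00062043, -0.00076208,  0.00022416,
        0.00142026]), 'joint_efforts': array([-5.97869366e-04, -4.46438599e+01, -4.06446505e+01,  6.98065432e-02,
        2.90422887e-02, -9.06683317e-05]), 'eef_pos': array([0.14007255, 0.58312849, 0.22153114]), 'tcp_rot': array([ 1.17595568e-01,  9.93061112e-01, -9.40980373e-04, -1.60552785e-04]), 'force': array([-0.11194757,  0.19957544,  0.3303809 ]), 'moment': array([ 0.0810098 , -0.0797987 , -0.03476719]), 'grasp_force': 0.0, 'opening': 0.08770087879057896} 0.0187
scene {'vfov': 52.62679909115793, 'cx': 321.1190851516288, 'cy': 204.0089762785074, 'world_from_camera': array([[-0.42920149, -0.68498931,  0.58870682, -0.01179654],
       [-0.90308604,  0.33620465, -0.26721159,  0.26162303],
       [-0.01488889, -0.64634053, -0.76290382,  0.70346458],
       [ 0.        ,  0.        ,  0.        ,  1.        ]])}
jig [([251.3, 205.5, 327.8, 244.4], 0.89)]
j
[... 303 characters left out ...]
 322.79083144378126, 'cy': 198.71439100472594, 'world_from_camera': array([[-0.00690764, -0.99539855,  0.09557202,  0.37993844],
       [-0.99996181,  0.00738766,  0.00466967,  0.02679161],
       [-0.00535424, -0.09553611, -0.99541156,  0.89469507],
       [ 0.        ,  0.        ,  0.        ,  1.        ]])}
jig [([254.9, 166.1, 323.2, 205.4], 0.61), ([399.4, 180.4, 418.0, 206.1], 0.6)]
jaw [([279.9, 173.7, 290.6, 194.1], 0.78)]
stop [([295.9, 173.6, 312.5, 198.8], 0.53), ([402.1, 186.2, 418.3, 204.6], 0.26)]
holder [([361.1, 178.3, 418.1, 219.0], 0.82)]
shim_a_centre [([369.5, 191.3, 377.5, 208.5], 0.62), ([264.0, 173.1, 285.2, 194.8], 0.16)]
wedge [([400.7, 183.9, 416.3, 206.8], 0.61)]
```

```bash
python3 - <<'E'
import cv2,numpy as np
a=cv2.imread("pics/scene0.png")[150:260,235:435];b=cv2.imread("pics/top0.png")[140:240,235:435]
cv2.imwrite("pics/c1.png",np.vstack([cv2.resize(x,None,fx=4,fy=4 if i else 4,interpolation=cv2.INTER_CUBIC)[:s] for i,(x,s) in enumerate([(a[30:90],300),(b[20:90],280)])]))
cv2.imwrite("pics/c1s.png",cv2.resize(a,None,fx=4,fy=4,interpolation=cv2.INTER_CUBIC))
cv2.imwrite("pics/c1t.png",cv2.resize(b,None,fx=4,fy=4,interpolation=cv2.INTER_CUBIC))
E
```

```text
(no output)
```

View pics/scene0.png

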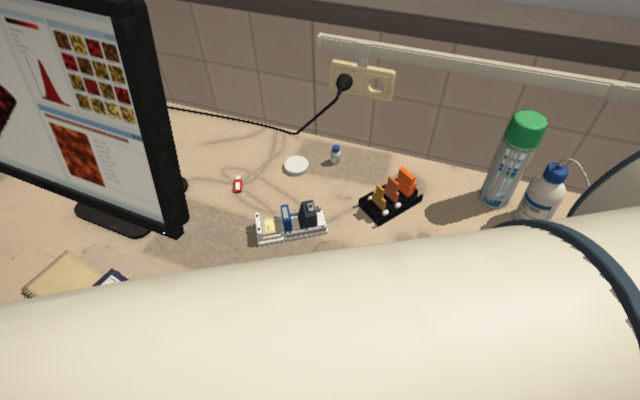

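View pics/c1s.png

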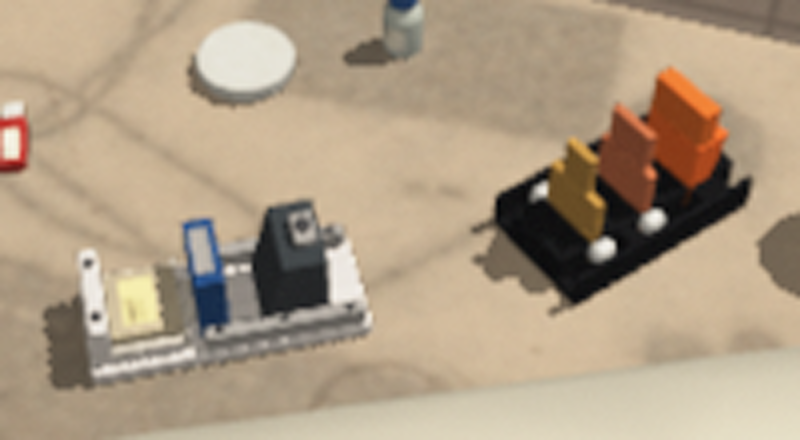

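View pics/c1t.png

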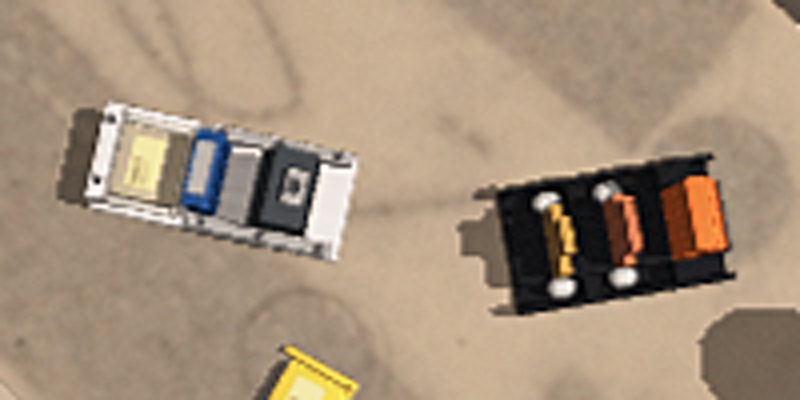

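```bash
cat > fit.py <<'E'
import cv2,numpy as np
from scipy.optimize import minimize
from plant import camera_params
SS=4
CAM={n:camera_params(n) for n in("scene","top")}
def proj(n,P):
    c=CAM[n];T=np.linalg.inv(c["world_from_camera"]);f=200/np.tan(np.radians(c["vfov"]/2))
    q=np.atleast_2d(P)@T[:3,:3].T+T[:3,3]
    return np.c_[f*q[:,0]/q[:,2]+c["cx"],f*q[:,1]/q[:,2]+c["cy"]]
def prism(x0,x1,yz):  # yz: 4 (y,z) corners, counterclockwise seen from +x
    V=np.array([(x,y,z) for x in(x0,x1) for y,z in yz])*1e-3
    F=[[4,5,6,7],[3,2,1,0]]+[[i,(i+1)%4,4+(i+1)%4,4+i] for i in range(4)]
    return V,F
def box(x0,x1,y0,y1,z0,z1): return prism(x0,x1,[(y0,z0),(y1,z0),(y1,z1),(y0,z1)])
def place(p,V):
    c,s=np.cos(p[2]),np.sin(p[2]); return V@np.array([[c,-s,0],[s,c,0],[0,0,1]]).T+[p[0],p[1],0]
def holder(p):
    parts=[box(-37,37,-63,63,0,24)]
    for y,w in((36,10),(0,15)): parts+=[box(-20,20,y-3,y+3,24,52),box(-w,w,y-3,y+3,52,78)]
    y=-38; parts+=[prism(-20,20,[(y-8.8,24),(y+6,24),(y+6,52),(y-16.3,52)]),box(-20,20,y-6,y+6,52,78)]
    return parts
def jig(p):
    j,s,h=p[3]*1e3,p[4]*1e3,p[5]*1e3
    return [box(-32,32,-75,75,0,10),box(-32,32,66,75,10,h),box(-26,26,20,66,10,26),box(23,28,-70,20,10,22),box(-28,-23,-70,20,10,22),
      box(-22,22,j,j+16,10,56),prism(-22,22,[(s-33,10),(s,10),(s-12.3,56),(s-33,56)])]
def labels(n,p,model,roi):
    x0,y0,x1,y1=roi; L=np.zeros(((y1-y0)*SS,(x1-x0)*SS),np.int32); Z=[];cp=CAM[n]["world_from_camera"][:3,3]
    k=0
    # parts painted far to near by centroid distance; base always first
    parts=model(p); W=[(place(p,V),F) for V,F in parts]
    order=[0]+sorted(range(1,len(W)),key=lambda i:-np.linalg.norm(W[i][0].mean(0)-cp)-(0 if 0 else 0))
    for i in order:
        V,F=W[i];u=proj(n,V);m=V.mean(0)
        for fi,f in enumerate(F):
            A=V[f];nr=np.cross(A[1]-A[0],A[2]-A[1]); 
            if nr@(A.mean(0)-m)<0: nr=-nr
            if nr@(cp-A.mean(0))>0:
                q=((u[f]+.5-[x0,y0])*SS-.5)*256
                cv2.fillConvexPoly(L,np.round(q).astype(np.int32),1+i*6+fi,shift=8)
    return L
def cost(p,model,ims,rois,names):
    t=0
    for n in names:
        x0,y0,x1,y1=r=rois[n]; L=labels(n,p,model,r); im=ims[n][y0:y1,x0:x1].astype(np.float32)
        big=cv2.resize(im,None,fx=SS,fy=SS,interpolation=cv2.INTER_NEAREST)
        out=np.zeros_like(big)
        for k in np.unique(L): 
            m=L==k; out[m]=np.median(big[m],0)
        o=cv2.resize(out,(im.shape[1],im.shape[0]),interpolation=cv2.INTER_AREA)
        t+=np.minimum(np.abs(o-im).sum(2),150).mean()
    return t
def fit(p0,steps,model,ims,rois,names):
    best=None;p0=np.array(p0,float);steps=np.array(steps)
    for k in range(3):
        S=np.vstack([p0]+[p0+np.eye(len(p0))[i]*steps[i]*(1 if k%2 else -1)/(1+k) for i in range(len(p0))])
        r=minimize(cost,p0,args=(model,ims,rois,names),method="Nelder-Mead",options=dict(initial_simplex=S,maxfev=250,xatol=1e-4,fatol=1e-3)); p0=r.x
    return r.x,r.fun
E
cat > run0.py <<'E'
from fit import *
ims={n:cv2.imread(f"pics/{n}0.png") for n in CAM}
for nm,model,p0,st,rois in (("holder",holder,[.455,-.13,.18],[.01,.01,.08],dict(scene=(350,158,432,236),top=(348,168,428,226))),
   ("jig",jig,[.495,.10,-.217,.003,-.010,.035],[.01,.01,.08,.003,.006,.008],dict(scene=(240,192,336,254),top=(247,158,332,212)))):
    for names in(["scene"],["top"],["scene","top"]):
        p,f=fit(p0,st,model,ims,rois,names); print(nm,names,np.round(p,4),round(f,2))
    tiles=[]
    for n in CAM:
        x0,y0,x1,y1=rois[n];L=labels(n,p,model,rois[n]);e=cv2.resize(ims[n][y0:y1,x0:x1],None,fx=SS,fy=SS,interpolation=cv2.INTER_CUBIC)
        ed=(L!=np.roll(L,1,0))|(L!=np.roll(L,1,1)); e[ed]=(0,255,0); tiles.append(e)
    w=max(t.shape[1] for t in tiles); tiles=[cv2.copyMakeBorder(t,0,0,0,w-t.shape[1],0) for t in tiles]
    cv2.imwrite(f"pics/ov_{nm}.png",np.vstack(tiles))
h=[cv2.imread(f"pics/ov_{k}.png") for k in("holder","jig")]
H=max(a.shape[0] for a in h); h=[cv2.copyMakeBorder(a,0,H-a.shape[0],0,0,0) for a in h]
o=np.hstack(h);print(o.shape);cv2.imwrite("pics/ov.png",cv2.resize(o,None,fx=(s:=min(800/o.shape[1],600/o.shape[0])),fy=s,interpolation=cv2.INTER_AREA))
E
time python3 run0.py
```

```text
holder ['scene'] [ 0.4639 -0.1242  0.1519] 39.02
holder ['top'] [ 0.4642 -0.1206  0.1604] 43.96
holder ['scene', 'top'] [ 0.464  -0.1211  0.1597] 88.29
jig ['scene'] [ 0.4959  0.1009 -0.2109  0.0038 -0.0152  0.0416] 52.86
jig ['top'] [ 0.497   0.1022 -0.2258 -0.0018 -0.0136  0.0429] 62.47
jig ['scene', 'top'] [ 0.4959  0.1036 -0.1895  0.0038 -0.0176  0.0382] 116.41
(544, 712, 3)
real	2m8.819s
user	1m59.493s
sys	0m11.964s
```

View pics/ov.png

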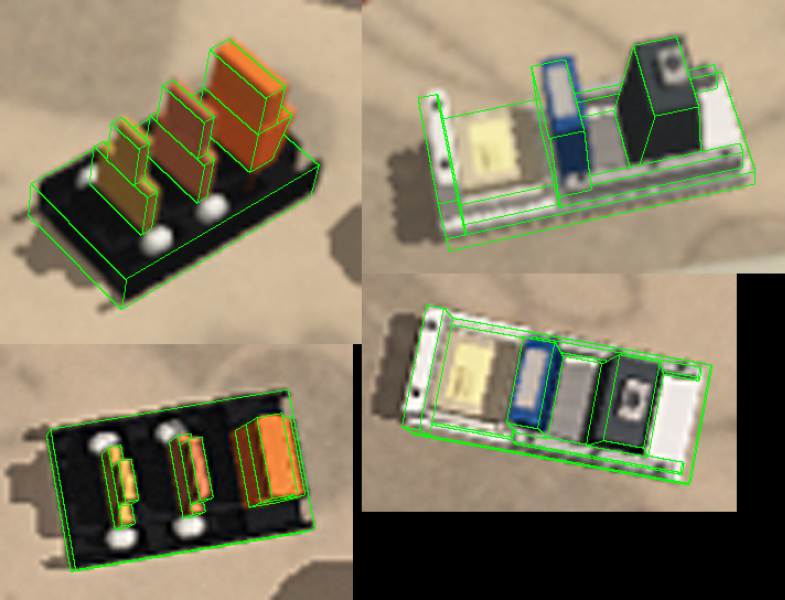

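```bash
cat > d.py <<'E'
import sys,numpy as np
from plant import monitor
H=(.464,-.121,.16); J=(.4962,.1025,-.205)
def yaw(s):
    a,b=s["tcp_rot"][:2]; return np.arctan2(2*b*b-1,2*a*b)
def st():
    s=monitor.read_state();w=yaw(s);p=s["eef_pos"]*1e3
    print("t %.2f pos %s yaw %.4f F %s M %s open %.1f grip %.1f q"%(s["time"],np.round(p,1),w,np.round(s["force"],1),np.round(s["moment"],2),s["opening"]*1e3,s["grasp_force"]),np.round(s["qpos"],2))
    return s,w,p
def fr(F,x,y): # frame mm -> world mm
    c,k=np.cos(F[2]),np.sin(F[2]);return np.array([F[0]*1e3+c*x-k*y,F[1]*1e3+k*x+c*y])
def inv(F,p):
    c,k=np.cos(F[2]),np.sin(F[2]);d=p[:2]-np.array(F[:2])*1e3;return np.array([c*d[0]+k*d[1],-k*d[0]+c*d[1],p[2]])
def go(F,x,y,z):
    s,w,p=st();g=fr(F,x,y);d=np.r_[g,z]-p
    dw=(F[2]-w+np.pi/2)%np.pi-np.pi/2
    w2=w
    print("now in frame",inv(F,p).round(1),"need tx %.1f ty %.1f tz %.1f (axes now) spin %.3f"%(d[1]*np.cos(w)-d[0]*np.sin(w),d[0]*np.cos(w)+d[1]*np.sin(w),-d[2],-dw))
if __name__=="__main__":
    go(H if sys.argv[1]=="H" else J,*map(float,sys.argv[2:5]))
E
S='{"spin":0.1466}'
python3 -m inch '[{"spin":0.1466,"hand":1},{"spin":0.1466,"hand":1},{"spin":0.1466,"hand":1},{"spin":0.1466,"hand":1},{"spin":0.1466,"hand":1},{"spin":0.1466,"hand":1},{"spin":0.1466,"hand":1},{"spin":0.1466,"hand":1}]' ; python3 d.py H 0 36 150
```

```text
t 0.70 pos [140.2 583.4 222.7] yaw 1.3350 F [-0.2  0.6 -0.3] M [0.02 0.02 0.  ] open 88.0 grip 0.0 q [ 1.28  0.09  1.23  0.    1.82 -0.06]
now in frame [-207.5  747.   222.7] need tx -465.5 ty -576.1 tz 72.7 (axes now) spin 1.175validation failed for argument at $[0]...
```

```bash
python3 -m inch '[{"tx":0,"ty":0,"tz":0,"spin":0.1466,"hand":1},{"tx":0,"ty":0,"tz":0,"spin":0.1466,"hand":1},{"tx":0,"ty":0,"tz":0,"spin":0.1466,"hand":1},{"tx":0,"ty":0,"tz":0,"spin":0.1466,"hand":1},{"tx":0,"ty":0,"tz":0,"spin":0.1466,"hand":1},{"tx":0,"ty":0,"tz":0,"spin":0.1466,"hand":1},{"tx":0,"ty":0,"tz":0,"spin":0.1466,"hand":1},{"tx":0,"ty":0,"tz":0,"spin":0.1466,"hand":1}]' ; python3 d.py H 0 36 150
```

```text
time: 1.5
eef_pos: [0.1402, 0.5834, 0.2226]
tcp_rot: [0.65, 0.76, 0.0, -0.0]
force: [0.2, 0.5, 0.4]
opening: 0.0882
grasp_force: 0.0
t 1.50 pos [140.2 583.4 222.6] yaw 0.1562 F [0.2 0.5 0.4] M [-0.06  0.02 -0.05] open 88.2 grip 0.0 q [1.28 0.09 1.23 0.   1.82 1.12]
now in frame [-207.5  747.   222.6] need tx -710.2 ty 210.2 tz 72.6 (axes now) spin -0.004
```

```bash
python3 -m inch '[{"tx":-44.4,"ty":13.1,"tz":0,"spin":0,"hand":1},{"tx":-44.4,"ty":13.1,"tz":0,"spin":0,"hand":1},{"tx":-44.4,"ty":13.1,"tz":0,"spin":0,"hand":1},{"tx":-44.4,"ty":13.1,"tz":0,"spin":0,"hand":1},{"tx":-44.4,"ty":13.1,"tz":0,"spin":0,"hand":1},{"tx":-44.4,"ty":13.1,"tz":0,"spin":0,"hand":1},{"tx":-44.4,"ty":13.1,"tz":0,"spin":0,"hand":1},{"tx":-44.4,"ty":13.1,"tz":0,"spin":0,"hand":1}]' >/dev/null; python3 -m inch '[{"tx":-44.4,"ty":13.1,"tz":5,"spin":0,"hand":1},{"tx":-44.4,"ty":13.1,"tz":5,"spin":0,"hand":1},{"tx":-44.4,"ty":13.1,"tz":5,"spin":0,"hand":1},{"tx":-44.4,"ty":13.1,"tz":5,"spin":0,"hand":1},{"tx":-44.4,"ty":13.1,"tz":10,"spin":0,"hand":1},{"tx":-44.4,"ty":13.1,"tz":10,"spin":0,"hand":1},{"tx":-44.4,"ty":13.1,"tz":10,"spin":0,"hand":1},{"tx":-44.4,"ty":13.1,"tz":10,"spin":-0.004,"hand":1}]' >/dev/null; python3 d.py H 0 36 55
```

```text
t 3.10 pos [462.2 -85.9 162.6] yaw 0.1657 F [-0.3  1.6 -0.2] M [-0.05  0.02 -0.01] open 87.6 grip 0.0 q [-0.26 -0.27  1.67  0.    1.73 -0.42]
now in frame [  3.9  34.9 162.6] need tx 1.1 ty -3.8 tz 107.6 (axes now) spin 0.006
```

```bash
python3 -m inch '[{"tx":0,"ty":0,"tz":0,"spin":0,"hand":1},{"tx":0,"ty":0,"tz":20,"spin":0,"hand":1},{"tx":0,"ty":0,"tz":20,"spin":0,"hand":1},{"tx":0,"ty":0,"tz":20,"spin":0,"hand":1},{"tx":0,"ty":0,"tz":0,"spin":0,"hand":1},{"tx":0,"ty":0,"tz":0,"spin":0,"hand":1},{"tx":0,"ty":0,"tz":0,"spin":0,"hand":1},{"tx":0,"ty":0,"tz":0,"spin":0,"hand":1}]' >/dev/null; python3 d.py H 0 36 55
python3 - <<'E'
from plant import snapshot
import cv2,numpy as np
t=[cv2.resize(snapshot(n)[150:240,340:440,::-1],None,fx=4,fy=4,interpolation=cv2.INTER_CUBIC) for n in("scene","top")]
cv2.imwrite("pics/d1.png",np.hstack(t))
E
```

```text
t 3.90 pos [462.4 -83.8 104.2] yaw 0.1665 F [ 0.3 -1.3  0.4] M [-0.03  0.05 -0.01] open 88.4 grip 0.0 q [-0.25 -0.26  1.77  0.    1.63 -0.42]
now in frame [  4.4  37.  104.2] need tx -1.0 ty -4.4 tz 49.2 (axes now) spin 0.007
```

View pics/d1.png

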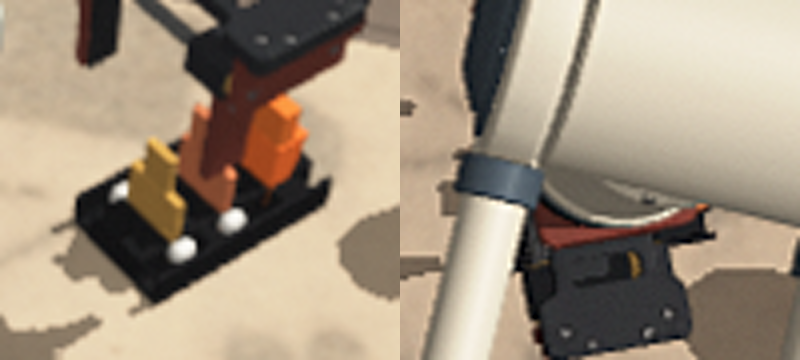

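Scene view (left): both fingers straddle the brass tab (around 160,160 in the crop); top view is occluded by the arm. Descend and grip.

```bash
python3 -m inch '[{"tx":-1,"ty":-4.4,"tz":10,"spin":0.007,"hand":1},{"tx":0,"ty":0,"tz":15,"spin":0,"hand":1},{"tx":0,"ty":0,"tz":15,"spin":0,"hand":1},{"tx":0,"ty":0,"tz":9,"spin":0,"hand":1},{"tx":0,"ty":0,"tz":0,"spin":0,"hand":1},{"tx":0,"ty":0,"tz":0,"spin":0,"hand":1},{"tx":0,"ty":0,"tz":0,"spin":0,"hand":1},{"tx":0,"ty":0,"tz":0,"spin":0,"hand":1}]' >/dev/null; python3 d.py H 0 36 55
```

```text
t 4.80 pos [458.1 -85.6  54.4] yaw 0.1592 F [-0.5 -0.1  0.9] M [-0.16  0.06 -0.05] open 87.8 grip 0.0 q [-0.26 -0.25  1.85  0.    1.54 -0.42]
now in frame [-0.2 35.9 54.4] need tx 0.1 ty 0.2 tz -0.6 (axes now) spin -0.001
```

```bash
python3 -m inch '[{"tx":0,"ty":0,"tz":0,"spin":0,"hand":-1},{"tx":0,"ty":0,"tz":0,"spin":0,"hand":-1},{"tx":0,"ty":0,"tz":0,"spin":0,"hand":-1},{"tx":0,"ty":0,"tz":0,"spin":0,"hand":-1},{"tx":0,"ty":0,"tz":0,"spin":0,"hand":-1},{"tx":0,"ty":0,"tz":0,"spin":0,"hand":-1},{"tx":0,"ty":0,"tz":0,"spin":0,"hand":-1},{"tx":0,"ty":0,"tz":0,"spin":0,"hand":-1}]' 50 >/dev/null; python3 d.py H 0 36 55
```

```text
t 5.60 pos [457.6 -85.5  53.6] yaw 0.1592 F [ 0.  -0.4  0.6] M [-0.02  0.04 -0.05] open 27.5 grip 0.0 q [-0.26 -0.25  1.85 -0.    1.54 -0.42]
now in frame [-0.7 36.1 53.6] need tx -0.0 ty 0.7 tz -1.4 (axes now) spin -0.001
```

```bash
python3 -m inch '[{"tx":0,"ty":0,"tz":-0.5,"spin":0,"hand":-1},{"tx":0,"ty":0,"tz":0,"spin":0,"hand":-1},{"tx":0,"ty":0,"tz":0,"spin":0,"hand":-1},{"tx":0,"ty":0,"tz":0,"spin":0,"hand":-1},{"tx":0,"ty":0,"tz":0,"spin":0,"hand":-1},{"tx":0,"ty":0,"tz":0,"spin":0,"hand":-1},{"tx":0,"ty":0,"tz":0,"spin":0,"hand":-1},{"tx":0,"ty":0,"tz":0,"spin":0,"hand":-1}]' 50 >/dev/null; python3 d.py H 0 36 55
```

```text
t 6.40 pos [457.6 -85.5  54.1] yaw 0.1592 F [ 0.2  0.4 -0.5] M [-0.08  0.03 -0.05] open 19.2 grip 50.0 q [-0.26 -0.25  1.85  0.    1.54 -0.42]
now in frame [-0.7 36.1 54.1] need tx -0.1 ty 0.7 tz -0.9 (axes now) spin -0.001
```

```bash
python3 -m inch '[{"tx":0,"ty":0,"tz":-3,"spin":0,"hand":-1},{"tx":0,"ty":0,"tz":-3,"spin":0,"hand":-1},{"tx":0,"ty":0,"tz":-4,"spin":0,"hand":-1},{"tx":0,"ty":0,"tz":-6,"spin":0,"hand":-1},{"tx":0,"ty":0,"tz":-10,"spin":0,"hand":-1},{"tx":0,"ty":0,"tz":-15,"spin":0,"hand":-1},{"tx":0,"ty":0,"tz":-15,"spin":0,"hand":-1},{"tx":0,"ty":0,"tz":-15,"spin":0,"hand":-1}]' ; python3 d.py H 0 36 55;  python3 d.py J 0 0 125
```

```text
time: 7.2
eef_pos: [0.4579, -0.0856, 0.1274]
tcp_rot: [0.649, 0.761, 0.0, 0.001]
force: [-0.1, 0.6, -1.3]
opening: 0.0196
grasp_force: 50.0
t 7.20 pos [457.9 -85.6 127.4] yaw 0.1592 F [-0.1  0.6 -1.3] M [-0.11 -0.01  0.04] open 19.6 grip 50.0 q [-0.26 -0.28  1.74 -0.    1.67 -0.42]
now in frame [ -0.3  35.9 127.4] need tx 0.1 ty 0.3 tz 72.4 (axes now) spin -0.001
t 7.20 pos [457.9 -85.6 127.4] yaw 0.1592 F [-0.1  0.6 -1.3] M [-0.11 -0.01  0.04] open 19.6 grip 50.0 q [-0.26 -0.28  1.74 -0.    1.67 -0.42]
now in frame [   0.8 -192.   127.4] need tx 179.7 ty 67.6 tz 2.4 (axes now) spin 0.364
```

```bash
python3 d.py J 0 -5 118; python3 -m inch '[{"tx":25,"ty":9.6,"tz":0,"spin":0,"hand":-1},{"tx":35,"ty":13.4,"tz":0,"spin":0,"hand":-1},{"tx":40,"ty":15.3,"tz":0,"spin":0,"hand":-1},{"tx":40,"ty":15.3,"tz":0,"spin":0,"hand":-1},{"tx":35,"ty":13.4,"tz":0,"spin":0,"hand":-1},{"tx":0,"ty":0,"tz":0,"spin":0.13,"hand":-1},{"tx":0,"ty":0,"tz":0,"spin":0.13,"hand":-1},{"tx":0,"ty":0,"tz":0,"spin":0.104,"hand":-1}]' >/dev/null; python3 d.py J 0 -5 118
```

```text
t 7.20 pos [457.9 -85.6 127.4] yaw 0.1592 F [-0.1  0.6 -1.3] M [-0.11 -0.01  0.04] open 19.6 grip 50.0 q [-0.26 -0.28  1.74 -0.    1.67 -0.42]
now in frame [   0.8 -192.   127.4] need tx 175.0 ty 65.8 tz 9.4 (axes now) spin 0.364
t 8.00 pos [496.3  98.5 126.4] yaw -0.2087 F [-1.1 -0.5 -0.4] M [-0.08  0.08  0.05] open 19.6 grip 50.0 q [ 0.13 -0.16  1.65 -0.    1.65  0.34]
now in frame [  0.9  -3.9 126.4] need tx -1.1 ty -0.9 tz 8.4 (axes now) spin -0.004
```

```bash
cat > look.py <<'E'
import sys
from fit import *
from plant import snapshot
from d import inv,J,st
def view(out,roi,parts=None,n="scene",sc=6):
    im=snapshot(n)[:,:,::-1].copy(); cv2.imwrite(out.replace(".png","_raw.png"),im)
    x0,y0,x1,y1=roi;e=cv2.resize(im[y0:y1,x0:x1],None,fx=sc,fy=sc,interpolation=cv2.INTER_CUBIC)
    for V in parts or []:
        h=cv2.convexHull(((proj(n,V)+.5-[x0,y0])*sc-.5).astype(np.float32)).astype(np.int32)
        cv2.polylines(e,[h],True,(0,255,0),1)
    cv2.imwrite(out,e)
E
python3 - <<'E'
from look import *
s,w,p=st();q=inv(J,p)
P=[*J,.0025,-.0155,.042]
parts=[place(J,V) for V,F in jig(P)]
z=q[2]-48;y=q[1]
parts+=[place(J,box(-20,20,y-3,y+3,z,z+46)[0])]
view("pics/e1.png",(235,150,345,250),parts)
E
```

```text
t 8.00 pos [496.3  98.5 126.4] yaw -0.2087 F [-1.1 -0.5 -0.4] M [-0.08  0.08  0.05] open 19.6 grip 50.0 q [ 0.13 -0.16  1.65 -0.    1.65  0.34]
```

View pics/e1.png

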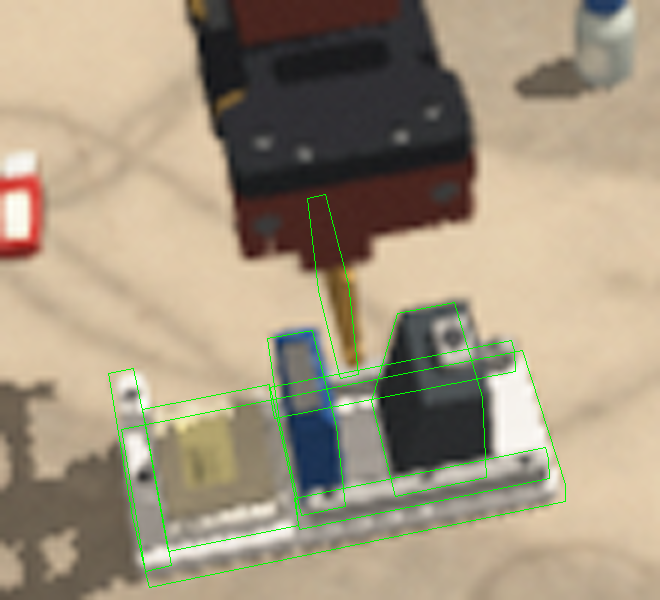

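The held brass shim (352,362) hangs between the blue jaw (310,490) and dark stop (390,470); overlay offset is common to jig and shim, so relative aim is good. Lower.

```bash
python3 -m inch '[{"tx":-0.7,"ty":-0.9,"tz":5,"spin":-0.004,"hand":-1},{"tx":0,"ty":0,"tz":8,"spin":0,"hand":-1},{"tx":0,"ty":0,"tz":8,"spin":0,"hand":-1},{"tx":0,"ty":0,"tz":8,"spin":0,"hand":-1},{"tx":0,"ty":0,"tz":8,"spin":0,"hand":-1},{"tx":0,"ty":0,"tz":8,"spin":0,"hand":-1},{"tx":0,"ty":0,"tz":0,"spin":0,"hand":-1},{"tx":0,"ty":0,"tz":0,"spin":0,"hand":-1}]' >/dev/null; python3 d.py J 0 -4.5 58
```

```text
t 8.85 pos [494.9  97.4  79.9] yaw -0.2007 F [ 0.3  0.  -0.2] M [-0.12  0.04  0.06] open 19.2 grip 50.0 q [ 0.13 -0.15  1.72  0.    1.57  0.33]
now in frame [-0.3 -5.3 79.9] need tx 0.8 ty 0.3 tz 21.9 (axes now) spin 0.004
```

```bash
python3 -m inch '[{"tx":0.4,"ty":0.3,"tz":4,"spin":0,"hand":-1},{"tx":0,"ty":0,"tz":4,"spin":0,"hand":-1},{"tx":0,"ty":0,"tz":4,"spin":0,"hand":-1},{"tx":0,"ty":0,"tz":3,"spin":0,"hand":-1},{"tx":0,"ty":0,"tz":2,"spin":0,"hand":-1},{"tx":0,"ty":0,"tz":0,"spin":0,"hand":-1},{"tx":0,"ty":0,"tz":0,"spin":0,"hand":-1},{"tx":0,"ty":0,"tz":0,"spin":0,"hand":-1}]' >/dev/null; python3 d.py J 0 -4.5 58
```

```text
t 9.65 pos [495.5  97.7  63.4] yaw -0.2008 F [ 0.  -0.6  0. ] M [-0.05  0.04 -0.01] open 19.4 grip 50.0 q [ 0.13 -0.14  1.74 -0.    1.54  0.33]
now in frame [ 0.2 -4.8 63.4] need tx 0.3 ty -0.2 tz 5.4 (axes now) spin 0.004
```

```bash
python3 -m inch '[{"tx":0,"ty":0,"tz":1,"spin":0,"hand":-1},{"tx":0,"ty":0,"tz":1,"spin":0,"hand":-1},{"tx":0,"ty":0,"tz":1,"spin":0,"hand":-1},{"tx":0,"ty":0,"tz":1,"spin":0,"hand":-1},{"tx":0,"ty":0,"tz":0,"spin":0,"hand":-1},{"tx":0,"ty":0,"tz":0,"spin":0,"hand":-1},{"tx":0,"ty":0,"tz":0,"spin":0,"hand":-1},{"tx":0,"ty":0,"tz":0,"spin":0,"hand":-1}]' >/dev/null; python3 d.py J 0 -4.5 58
```

```text
t 10.45 pos [495.4  97.7  59.2] yaw -0.2008 F [-0.   0.2 -0.4] M [-0.07  0.04  0.04] open 19.4 grip 50.0 q [ 0.13 -0.14  1.74 -0.    1.53  0.33]
now in frame [ 0.1 -4.9 59.2] need tx 0.4 ty -0.1 tz 1.2 (axes now) spin 0.004
```

```bash
python3 -m inch '[{"tx":1,"ty":0,"tz":0.5,"spin":0,"hand":-1},{"tx":1,"ty":0,"tz":0,"spin":0,"hand":-1},{"tx":1,"ty":0,"tz":0,"spin":0,"hand":-1},{"tx":1,"ty":0,"tz":0,"spin":0,"hand":-1},{"tx":0,"ty":0,"tz":0,"spin":0,"hand":-1},{"tx":0,"ty":0,"tz":0,"spin":0,"hand":-1},{"tx":0,"ty":0,"tz":0,"spin":0,"hand":-1},{"tx":0,"ty":0,"tz":0,"spin":0,"hand":-1}]' >/dev/null; python3 d.py J 0 1 58
python3 -m inch '[{"tx":1,"ty":0,"tz":0,"spin":0,"hand":-1},{"tx":0,"ty":0,"tz":0,"spin":0,"hand":-1},{"tx":0,"ty":0,"tz":0,"spin":0,"hand":-1},{"tx":0.5,"ty":0,"tz":0,"spin":0,"hand":-1},{"tx":0,"ty":0,"tz":0,"spin":0,"hand":-1},{"tx":0,"ty":0,"tz":0,"spin":0,"hand":-1},{"tx":0,"ty":0,"tz":0,"spin":0,"hand":-1},{"tx":0,"ty":0,"tz":0,"spin":0,"hand":-1}]' >/dev/null; python3 d.py J 0 1 58
```

```text
t 11.25 pos [496.1 101.6  58.6] yaw -0.2008 F [ 0.2 -0.2 -0.6] M [-0.09  0.05 -0.04] open 19.1 grip 50.0 q [ 0.13 -0.13  1.74 -0.    1.53  0.34]
now in frame [ 0.1 -0.9 58.6] need tx 1.9 ty -0.1 tz 0.6 (axes now) spin 0.004
t 12.05 pos [496.4 102.9  58.6] yaw -0.2009 F [-0.6 -1.5  0.6] M [-0.47  0.15 -0.05] open 19.2 grip 50.0 q [ 0.14 -0.13  1.74 -0.    1.53  0.34]
now in frame [ 0.1  0.4 58.6] need tx 0.6 ty -0.1 tz 0.6 (axes now) spin 0.004
```

```bash
python3 -m inch '[{"tx":1,"ty":0,"tz":0,"spin":0,"hand":-1},{"tx":0,"ty":0,"tz":0,"spin":0,"hand":-1},{"tx":0,"ty":0,"tz":0,"spin":0,"hand":-1},{"tx":0,"ty":0,"tz":0,"spin":0,"hand":-1},{"tx":0,"ty":0,"tz":0,"spin":0,"hand":-1},{"tx":0,"ty":0,"tz":0,"spin":0,"hand":-1},{"tx":0,"ty":0,"tz":0,"spin":0,"hand":-1},{"tx":0,"ty":0,"tz":0,"spin":0,"hand":-1}]' >/dev/null; python3 d.py J 0 1 58
```

```text
t 12.85 pos [496.4 103.2  58.6] yaw -0.2014 F [-2.4 -5.   0.9] M [-1.02  0.39 -0.08] open 19.7 grip 50.0 q [ 0.14 -0.13  1.74 -0.    1.53  0.34]
now in frame [ 0.1  0.7 58.6] need tx 0.3 ty -0.1 tz 0.6 (axes now) spin 0.004
```

```bash
python3 -m inch '[{"tx":1,"ty":0,"tz":0,"spin":0,"hand":-1},{"tx":0,"ty":0,"tz":0,"spin":0,"hand":-1},{"tx":0,"ty":0,"tz":0,"spin":0,"hand":-1},{"tx":0,"ty":0,"tz":0,"spin":0,"hand":-1},{"tx":1,"ty":0,"tz":0,"spin":0,"hand":-1},{"tx":0,"ty":0,"tz":0,"spin":0,"hand":-1},{"tx":0,"ty":0,"tz":0,"spin":0,"hand":-1},{"tx":0,"ty":0,"tz":0,"spin":0,"hand":-1}]' >/dev/null; python3 d.py J 0 1 58
```

```text
t 13.65 pos [496.5 103.5  58.6] yaw -0.2025 F [ -3.6 -10.9   2.3] M [-2.08  0.72 -0.17] open 19.5 grip 50.0 q [ 0.14 -0.13  1.74 -0.    1.53  0.34]
now in frame [ 0.1  1.1 58.6] need tx -0.1 ty -0.1 tz 0.6 (axes now) spin 0.002
```

```bash
python3 -m inch '[{"tx":-2,"ty":0,"tz":-0.3,"spin":0,"hand":-1},{"tx":-2,"ty":0,"tz":0,"spin":0,"hand":-1},{"tx":-2,"ty":0,"tz":0,"spin":0,"hand":-1},{"tx":-2,"ty":0,"tz":0,"spin":0,"hand":-1},{"tx":-1,"ty":0,"tz":0,"spin":0,"hand":-1},{"tx":0,"ty":0,"tz":0,"spin":0,"hand":-1},{"tx":0,"ty":0,"tz":0,"spin":0,"hand":-1},{"tx":0,"ty":0,"tz":0,"spin":0,"hand":-1}]' >/dev/null; python3 d.py J 0 1 58
python3 -m inch '[{"tx":-1,"ty":0,"tz":0,"spin":0,"hand":-1},{"tx":-1,"ty":0,"tz":0,"spin":0,"hand":-1},{"tx":-1,"ty":0,"tz":0,"spin":0,"hand":-1},{"tx":-1,"ty":0,"tz":0,"spin":0,"hand":-1},{"tx":0,"ty":0,"tz":0,"spin":0,"hand":-1},{"tx":0,"ty":0,"tz":0,"spin":0,"hand":-1},{"tx":0,"ty":0,"tz":0,"spin":0,"hand":-1},{"tx":0,"ty":0,"tz":0,"spin":0,"hand":-1}]' >/dev/null; python3 d.py J 0 1 58
```

```text
t 14.45 pos [495.3  97.3  58.9] yaw -0.2007 F [-0.6  0.2  0. ] M [-0.04  0.09 -0.  ] open 19.5 grip 50.0 q [ 0.13 -0.14  1.75  0.    1.53  0.33]
now in frame [ 0.1 -5.3 58.9] need tx 6.3 ty -0.1 tz 0.9 (axes now) spin 0.004
t 15.25 pos [494.4  93.3  58.9] yaw -0.2008 F [-1.2 -1.  -0.1] M [-0.06  0.1  -0.06] open 19.2 grip 50.0 q [ 0.12 -0.14  1.75 -0.    1.53  0.32]
now in frame [ 0.2 -9.4 58.9] need tx 10.4 ty -0.1 tz 0.9 (axes now) spin 0.004
```

```bash
python3 -m inch '[{"tx":-1,"ty":0,"tz":0,"spin":0,"hand":-1},{"tx":-1,"ty":0,"tz":0,"spin":0,"hand":-1},{"tx":0,"ty":0,"tz":0,"spin":0,"hand":-1},{"tx":0,"ty":0,"tz":0,"spin":0,"hand":-1},{"tx":0,"ty":0,"tz":0,"spin":0,"hand":-1},{"tx":0,"ty":0,"tz":0,"spin":0,"hand":-1},{"tx":0,"ty":0,"tz":0,"spin":0,"hand":-1},{"tx":0,"ty":0,"tz":0,"spin":0,"hand":-1}]' >/dev/null; python3 d.py J 0 1 58
```

```text
t 16.05 pos [494.1  91.4  58.9] yaw -0.2007 F [ 0.2  1.5 -0.1] M [ 0.25  0.01 -0.01] open 19.3 grip 50.0 q [ 0.12 -0.14  1.75  0.    1.53  0.32]
now in frame [  0.2 -11.3  58.9] need tx 12.3 ty -0.1 tz 0.9 (axes now) spin 0.004
```

```bash
python3 -m inch '[{"tx":3,"ty":0,"tz":0,"spin":0,"hand":-1},{"tx":3,"ty":0,"tz":0,"spin":0,"hand":-1},{"tx":3,"ty":0,"tz":0,"spin":0,"hand":-1},{"tx":1.5,"ty":0,"tz":0,"spin":0,"hand":-1},{"tx":1,"ty":0,"tz":0.5,"spin":0,"hand":-1},{"tx":0,"ty":0,"tz":0.5,"spin":0,"hand":-1},{"tx":0,"ty":0,"tz":0,"spin":0,"hand":-1},{"tx":0,"ty":0,"tz":0,"spin":0,"hand":-1}]' >/dev/null; python3 d.py J 0 1 58
python3 -m inch '[{"tx":0,"ty":0,"tz":0.5,"spin":0,"hand":-1},{"tx":0,"ty":0,"tz":0.5,"spin":0,"hand":-1},{"tx":0,"ty":0,"tz":0,"spin":0,"hand":-1},{"tx":0,"ty":0,"tz":0,"spin":0,"hand":-1},{"tx":0,"ty":0,"tz":0,"spin":0,"hand":-1},{"tx":0,"ty":0,"tz":0,"spin":0,"hand":-1},{"tx":0,"ty":0,"tz":0,"spin":0,"hand":-1},{"tx":0,"ty":0,"tz":0,"spin":0,"hand":-1}]' >/dev/null; python3 d.py J 0 1 58
```

```text
t 16.85 pos [496.3 102.6  58. ] yaw -0.2008 F [-0.2  0.8 -0.8] M [-0.01  0.09 -0.01] open 19.2 grip 50.0 q [ 0.14 -0.13  1.74  0.    1.53  0.34]
now in frame [ 0.1  0.1 58. ] need tx 0.9 ty -0.1 tz -0.0 (axes now) spin 0.004
t 17.65 pos [496.5 102.7  57.9] yaw -0.2008 F [-2.2 -0.4  4.7] M [-0.03  0.55 -0.04] open 19.3 grip 50.0 q [ 0.14 -0.13  1.74  0.    1.53  0.34]
now in frame [ 0.2  0.2 57.9] need tx 0.8 ty -0.2 tz -0.1 (axes now) spin 0.004
```

```bash
python3 -m inch '[{"tx":0.3,"ty":0,"tz":-0.7,"spin":0,"hand":-1},{"tx":0,"ty":0,"tz":0,"spin":0,"hand":0.2},{"tx":0,"ty":0,"tz":0,"spin":0,"hand":0.2},{"tx":0,"ty":0,"tz":0,"spin":0,"hand":0.2},{"tx":0,"ty":0,"tz":0,"spin":0,"hand":0.2},{"tx":0,"ty":0,"tz":0,"spin":0,"hand":0.2},{"tx":0,"ty":0,"tz":0,"spin":0,"hand":0.2},{"tx":0,"ty":0,"tz":0,"spin":0,"hand":0.2}]' >/dev/null; python3 d.py J 0 1 58
python3 -m inch '[{"tx":0,"ty":0,"tz":-5,"spin":0,"hand":0.2},{"tx":0,"ty":0,"tz":-10,"spin":0,"hand":0.2},{"tx":0,"ty":0,"tz":-20,"spin":0,"hand":0.2},{"tx":0,"ty":0,"tz":-20,"spin":0,"hand":0.2},{"tx":0,"ty":0,"tz":-15,"spin":0,"hand":0.5},{"tx":0,"ty":0,"tz":-5,"spin":0,"hand":1},{"tx":0,"ty":0,"tz":0,"spin":0,"hand":1},{"tx":0,"ty":0,"tz":0,"spin":0,"hand":1}]' >/dev/null; python3 d.py H 0 0 135
```

```text
t 18.45 pos [496.4 102.9  57.6] yaw -0.2008 F [-0.3  0.2  0.1] M [-0.05  0.07 -0.06] open 52.8 grip 0.0 q [ 0.14 -0.13  1.74 -0.    1.53  0.34]
now in frame [ 0.1  0.4 57.6] need tx 0.6 ty -0.1 tz -0.4 (axes now) spin 0.004
t 19.25 pos [496.1 102.9 131.8] yaw -0.2008 F [-0.1 -0.1 -0.4] M [-0.05  0.05 -0.03] open 81.4 grip 0.0 q [ 0.14 -0.16  1.64 -0.    1.67  0.34]
now in frame [ 67.3 215.9 131.8] need tx -225.8 ty 13.2 tz -3.2 (axes now) spin -0.361
```

```bash
python3 -m inch '[{"tx":-25,"ty":1.5,"tz":0,"spin":0,"hand":1},{"tx":-45,"ty":2.6,"tz":0,"spin":0,"hand":1},{"tx":-45,"ty":2.6,"tz":0,"spin":0,"hand":1},{"tx":-45,"ty":2.6,"tz":0,"spin":0,"hand":1},{"tx":-40,"ty":2.4,"tz":0,"spin":0,"hand":1},{"tx":-25.8,"ty":1.5,"tz":0,"spin":-0.12,"hand":1},{"tx":0,"ty":0,"tz":0,"spin":-0.12,"hand":1},{"tx":0,"ty":0,"tz":0,"spin":-0.12,"hand":1}]' >/dev/null
python3 -m inch '[{"tx":0,"ty":0,"tz":5,"spin":0,"hand":1},{"tx":0,"ty":0,"tz":10,"spin":0,"hand":1},{"tx":0,"ty":0,"tz":10,"spin":0,"hand":1},{"tx":0,"ty":0,"tz":5,"spin":0,"hand":1},{"tx":0,"ty":0,"tz":0,"spin":0,"hand":1},{"tx":0,"ty":0,"tz":0,"spin":0,"hand":1},{"tx":0,"ty":0,"tz":0,"spin":0,"hand":1},{"tx":0,"ty":0,"tz":0,"spin":0,"hand":1}]' >/dev/null; python3 d.py H -0.4 0 54.5
python3 - <<'E'
from look import *
P=[*J,.003,-.0138,.042]
view("pics/f1.png",(235,180,345,255),[place(J,V) for V,F in jig(P)+[box(-20,20,-2,4,10,56),box(-10,10,-2,4,56,82)]])
E
```

```text
t 20.85 pos [ 464.6 -121.1  103.2] yaw 0.1591 F [-0.3  0.   0.7] M [-0.07  0.1   0.01] open 87.8 grip 0.0 q [-0.33 -0.23  1.75 -0.    1.62 -0.48]
now in frame [ 5.000e-01 -1.000e-01  1.032e+02] need tx 0.1 ty -0.9 tz 48.7 (axes now) spin -0.001
```

View pics/f1.png

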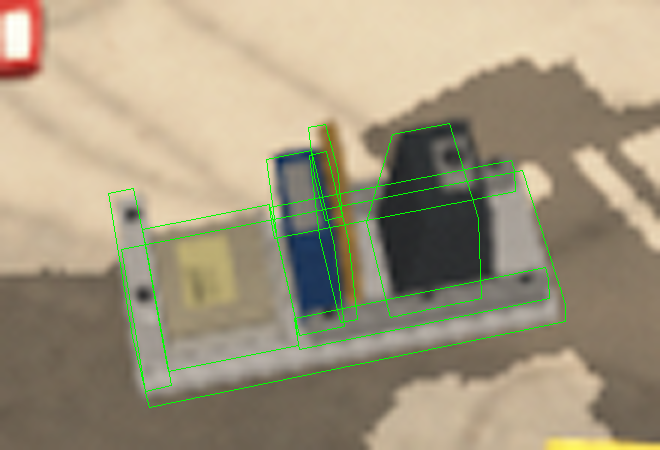

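Brass shim stands upright against the blue jaw (column ~340, 130–310), with an open gap to the stop. Now grip the copper shim.

```bash
python3 -m inch '[{"tx":0,"ty":-0.9,"tz":15,"spin":0,"hand":1},{"tx":0,"ty":0,"tz":15,"spin":0,"hand":1},{"tx":0,"ty":0,"tz":12,"spin":0,"hand":1},{"tx":0,"ty":0,"tz":6,"spin":0,"hand":1},{"tx":0,"ty":0,"tz":0,"spin":0,"hand":1},{"tx":0,"ty":0,"tz":0,"spin":0,"hand":-1},{"tx":0,"ty":0,"tz":0,"spin":0,"hand":-1},{"tx":0,"ty":0,"tz":0,"spin":0,"hand":-1}]' >/dev/null; python3 d.py H -0.4 0 54.5
python3 -m inch '[{"tx":0,"ty":0,"tz":0,"spin":0,"hand":-1},{"tx":0,"ty":0,"tz":0,"spin":0,"hand":-1},{"tx":0,"ty":0,"tz":0,"spin":0,"hand":-1},{"tx":0,"ty":0,"tz":0,"spin":0,"hand":-1},{"tx":0,"ty":0,"tz":0,"spin":0,"hand":-1},{"tx":0,"ty":0,"tz":0,"spin":0,"hand":-1},{"tx":0,"ty":0,"tz":0,"spin":0,"hand":-1},{"tx":0,"ty":0,"tz":0,"spin":0,"hand":-1}]' 50 >/dev/null; python3 d.py H -0.4 0 54.5
```

```text
t 21.70 pos [ 463.8 -121.3   55.4] yaw 0.1592 F [-0.6 -0.5  0.7] M [-0.09  0.04  0.  ] open 67.0 grip 0.0 q [-0.33 -0.21  1.81 -0.    1.53 -0.49]
now in frame [-0.2 -0.3 55.4] need tx 0.3 ty -0.2 tz 0.9 (axes now) spin -0.001
t 22.50 pos [ 463.4 -121.2   54.6] yaw 0.1592 F [-0.  -0.  -0.1] M [-0.05  0.01 -0.03] open 29.5 grip 50.0 q [-0.33 -0.21  1.82  0.    1.53 -0.49]
now in frame [-0.6 -0.1 54.6] need tx 0.1 ty 0.2 tz 0.1 (axes now) spin -0.001
```

```bash
python3 -m inch '[{"tx":0,"ty":0,"tz":-3,"spin":0,"hand":-1},{"tx":0,"ty":0,"tz":-3,"spin":0,"hand":-1},{"tx":0,"ty":0,"tz":-4,"spin":0,"hand":-1},{"tx":0,"ty":0,"tz":-10,"spin":0,"hand":-1},{"tx":0,"ty":0,"tz":-15,"spin":0,"hand":-1},{"tx":0,"ty":0,"tz":-20,"spin":0,"hand":-1},{"tx":0,"ty":0,"tz":-20,"spin":0,"hand":-1},{"tx":0,"ty":0,"tz":-15,"spin":0,"hand":-1}]' ; python3 d.py J 0 -7 145
```

```text
time: 23.3
eef_pos: [0.4641, -0.1214, 0.1481]
tcp_rot: [0.649, 0.761, 0.001, 0.002]
force: [0.7, 1.1, 0.3]
opening: 0.0294
grasp_force: 50.0
t 23.30 pos [ 464.1 -121.4  148.1] yaw 0.1591 F [0.7 1.1 0.3] M [-0.07  0.07  0.02] open 29.4 grip 50.0 q [-0.33 -0.24  1.68 -0.    1.7  -0.49]
now in frame [  14.2 -225.8  148.1] need tx 209.5 ty 64.7 tz 3.1 (axes now) spin 0.364
```

```bash
python3 -m inch '[{"tx":25,"ty":7.7,"tz":0,"spin":0,"hand":-1},{"tx":40,"ty":12.4,"tz":0,"spin":0,"hand":-1},{"tx":45,"ty":13.9,"tz":0,"spin":0,"hand":-1},{"tx":45,"ty":13.9,"tz":0,"spin":0,"hand":-1},{"tx":35,"ty":10.8,"tz":0,"spin":0,"hand":-1},{"tx":19.5,"ty":6,"tz":0,"spin":0.12,"hand":-1},{"tx":0,"ty":0,"tz":0,"spin":0.12,"hand":-1},{"tx":0,"ty":0,"tz":0,"spin":0.121,"hand":-1}]' >/dev/null
python3 -m inch '[{"tx":0,"ty":0,"tz":5,"spin":0,"hand":-1},{"tx":0,"ty":0,"tz":5,"spin":0,"hand":-1},{"tx":0,"ty":0,"tz":0,"spin":0,"hand":-1},{"tx":0,"ty":0,"tz":0,"spin":0,"hand":-1},{"tx":0,"ty":0,"tz":0,"spin":0,"hand":-1},{"tx":0,"ty":0,"tz":0,"spin":0,"hand":-1},{"tx":0,"ty":0,"tz":0,"spin":0,"hand":-1},{"tx":0,"ty":0,"tz":0,"spin":0,"hand":-1}]' >/dev/null; python3 d.py J 0 -7 85
```

```text
t 24.90 pos [494.1  96.  134.7] yaw -0.2017 F [ 0.  -0.5 -0.4] M [-0.08  0.06 -0.01] open 29.6 grip 50.0 q [ 0.12 -0.17  1.64  0.    1.67  0.33]
now in frame [ -0.7  -6.8 134.7] need tx -0.2 ty 0.7 tz 49.7 (axes now) spin 0.003
```

```bash
python3 -m inch '[{"tx":-1.3,"ty":0.7,"tz":0,"spin":0.003,"hand":-1},{"tx":0,"ty":0,"tz":8,"spin":0,"hand":-1},{"tx":0,"ty":0,"tz":10,"spin":0,"hand":-1},{"tx":0,"ty":0,"tz":10,"spin":0,"hand":-1},{"tx":0,"ty":0,"tz":10,"spin":0,"hand":-1},{"tx":0,"ty":0,"tz":10,"spin":0,"hand":-1},{"tx":0,"ty":0,"tz":0,"spin":0,"hand":-1},{"tx":0,"ty":0,"tz":0,"spin":0,"hand":-1}]' >/dev/null; python3 d.py J 0 -8 60
python3 -m inch '[{"tx":0,"ty":0,"tz":6,"spin":0,"hand":-1},{"tx":0,"ty":0,"tz":6,"spin":0,"hand":-1},{"tx":0,"ty":0,"tz":6,"spin":0,"hand":-1},{"tx":0,"ty":0,"tz":4,"spin":0,"hand":-1},{"tx":0,"ty":0,"tz":2,"spin":0,"hand":-1},{"tx":0,"ty":0,"tz":0,"spin":0,"hand":-1},{"tx":0,"ty":0,"tz":0,"spin":0,"hand":-1},{"tx":0,"ty":0,"tz":0,"spin":0,"hand":-1}]' >/dev/null; python3 d.py J 0 -8 58.5
```

```text
t 25.70 pos [494.3  94.5  86.3] yaw -0.2047 F [-0.  -0.1 -0.3] M [-0.13  0.06 -0.02] open 29.2 grip 50.0 q [ 0.12 -0.15  1.71 -0.    1.58  0.33]
now in frame [-0.2 -8.2 86.3] need tx 0.2 ty 0.2 tz 26.3 (axes now) spin 0.000
t 26.50 pos [494.7  94.6  63. ] yaw -0.2048 F [ 0.5  0.5 -1.1] M [-0.03  0.15  0.01] open 29.5 grip 50.0 q [ 0.12 -0.14  1.74 -0.    1.54  0.33]
now in frame [ 0.1 -8.1 63. ] need tx 0.1 ty -0.1 tz 4.5 (axes now) spin 0.000
```

```bash
python3 -m inch '[{"tx":0,"ty":0,"tz":2,"spin":0,"hand":-1},{"tx":0,"ty":0,"tz":1.5,"spin":0,"hand":-1},{"tx":0.5,"ty":0,"tz":0.5,"spin":0,"hand":-1},{"tx":0.5,"ty":0,"tz":0,"spin":0,"hand":-1},{"tx":0.5,"ty":0,"tz":0,"spin":0,"hand":-1},{"tx":0.5,"ty":0,"tz":0,"spin":0,"hand":-1},{"tx":0,"ty":0,"tz":0,"spin":0,"hand":-1},{"tx":0,"ty":0,"tz":0,"spin":0,"hand":-1}]' >/dev/null; python3 d.py J 0 -5 58.5
python3 -m inch '[{"tx":0.5,"ty":0,"tz":0,"spin":0,"hand":-1},{"tx":0.5,"ty":0,"tz":0,"spin":0,"hand":-1},{"tx":0.5,"ty":0,"tz":0,"spin":0,"hand":-1},{"tx":0,"ty":0,"tz":0,"spin":0,"hand":-1},{"tx":0,"ty":0,"tz":0,"spin":0,"hand":-1},{"tx":0,"ty":0,"tz":0,"spin":0,"hand":-1},{"tx":0,"ty":0,"tz":0,"spin":0,"hand":-1},{"tx":0,"ty":0,"tz":0,"spin":0,"hand":-1}]' >/dev/null; python3 d.py J 0 -5 58.5
```

```text
t 27.30 pos [494.9  96.6  58.6] yaw -0.2047 F [-0.1 -0.4 -0.6] M [-0.1   0.09  0.04] open 29.2 grip 50.0 q [ 0.13 -0.14  1.75  0.    1.53  0.33]
now in frame [-0.1 -6.1 58.6] need tx 1.1 ty 0.1 tz 0.1 (axes now) spin 0.000
t 28.10 pos [495.   97.2  58.6] yaw -0.2053 F [-1.2 -3.8  1.3] M [-0.98  0.47 -0.08] open 29.5 grip 50.0 q [ 0.13 -0.14  1.75 -0.    1.53  0.33]
now in frame [-0.1 -5.4 58.6] need tx 0.4 ty 0.1 tz 0.1 (axes now) spin -0.000
```

```bash
python3 -m inch '[{"tx":-0.6,"ty":0,"tz":0.5,"spin":0,"hand":-1},{"tx":0,"ty":0,"tz":0.5,"spin":0,"hand":-1},{"tx":0,"ty":0,"tz":0.3,"spin":0,"hand":-1},{"tx":0,"ty":0,"tz":0,"spin":0,"hand":-1},{"tx":0,"ty":0,"tz":0,"spin":0,"hand":-1},{"tx":0,"ty":0,"tz":0,"spin":0,"hand":-1},{"tx":0,"ty":0,"tz":0,"spin":0,"hand":-1},{"tx":0,"ty":0,"tz":0,"spin":0,"hand":-1}]' >/dev/null; python3 d.py J 0 -5 58.5
```

```text
t 28.90 pos [495.1  97.2  58.5] yaw -0.2049 F [-4.3 -4.6  7.3] M [-0.89  0.94 -0.1 ] open 29.4 grip 50.0 q [ 0.13 -0.14  1.75 -0.    1.53  0.33]
now in frame [-0.  -5.4 58.5] need tx 0.4 ty 0.0 tz 0.0 (axes now) spin 0.000
```

```bash
python3 -m inch '[{"tx":-0.3,"ty":0,"tz":-1.0,"spin":0,"hand":-1},{"tx":0,"ty":0,"tz":0,"spin":0,"hand":-1},{"tx":0,"ty":0,"tz":0,"spin":0,"hand":0.3},{"tx":0,"ty":0,"tz":0,"spin":0,"hand":0.3},{"tx":0,"ty":0,"tz":0,"spin":0,"hand":0.3},{"tx":0,"ty":0,"tz":0,"spin":0,"hand":0.3},{"tx":0,"ty":0,"tz":0,"spin":0,"hand":0.3},{"tx":0,"ty":0,"tz":0,"spin":0,"hand":0.3}]' >/dev/null; python3 d.py J 0 -5 58.5
python3 -m inch '[{"tx":0,"ty":0,"tz":-5,"spin":0,"hand":0.3},{"tx":0,"ty":0,"tz":-10,"spin":0,"hand":0.3},{"tx":0,"ty":0,"tz":-20,"spin":0,"hand":0.3},{"tx":0,"ty":0,"tz":-20,"spin":0,"hand":0.5},{"tx":0,"ty":0,"tz":-20,"spin":0,"hand":1},{"tx":0,"ty":0,"tz":-5,"spin":0,"hand":1},{"tx":0,"ty":0,"tz":0,"spin":0,"hand":1},{"tx":0,"ty":0,"tz":0,"spin":0,"hand":1}]' >/dev/null; python3 d.py H -0.4 -38 135
```

```text
t 29.70 pos [495.   97.2  58.3] yaw -0.2048 F [-0.2 -0.1 -0. ] M [-0.1   0.09  0.02] open 57.2 grip 0.0 q [ 0.13 -0.14  1.75  0.    1.53  0.33]
now in frame [-0.1 -5.4 58.3] need tx 0.4 ty 0.1 tz -0.2 (axes now) spin 0.000
t 30.50 pos [494.7  97.1 137.6] yaw -0.2048 F [0.2 0.8 0.5] M [-0.1   0.12 -0.02] open 87.3 grip 0.0 q [ 0.13 -0.17  1.63 -0.    1.68  0.33]
now in frame [ 65.1 210.4 137.6] need tx -255.4 ty 27.4 tz 2.6 (axes now) spin -0.365
```

```bash
python3 -m inch '[{"tx":-25,"ty":2.7,"tz":0,"spin":0,"hand":1},{"tx":-45,"ty":4.8,"tz":0,"spin":0,"hand":1},{"tx":-45,"ty":4.8,"tz":0,"spin":0,"hand":1},{"tx":-45,"ty":4.8,"tz":0,"spin":0,"hand":1},{"tx":-45,"ty":4.8,"tz":0,"spin":0,"hand":1},{"tx":-35,"ty":3.8,"tz":0,"spin":0,"hand":1},{"tx":-15.4,"ty":1.7,"tz":0,"spin":-0.12,"hand":1},{"tx":0,"ty":0,"tz":0,"spin":-0.12,"hand":1}]' >/dev/null
python3 -m inch '[{"tx":0,"ty":0,"tz":5,"spin":-0.124,"hand":1},{"tx":0,"ty":0,"tz":10,"spin":0,"hand":1},{"tx":0,"ty":0,"tz":10,"spin":0,"hand":1},{"tx":0,"ty":0,"tz":5,"spin":0,"hand":1},{"tx":0,"ty":0,"tz":0,"spin":0,"hand":1},{"tx":0,"ty":0,"tz":0,"spin":0,"hand":1},{"tx":0,"ty":0,"tz":0,"spin":0,"hand":1},{"tx":0,"ty":0,"tz":0,"spin":0,"hand":1}]' >/dev/null; python3 d.py H -0.4 -38 53.5
python3 - <<'E'
from look import *
view("pics/g1.png",(235,180,445,255),sc=3.8)
E
```

```text
t 32.10 pos [ 470.2 -158.6  108.9] yaw 0.1590 F [-0.2 -1.   0.5] M [-0.08  0.07 -0.01] open 88.0 grip 0.0 q [-0.39 -0.18  1.7  -0.    1.63 -0.55]
now in frame [ 1.000e-01 -3.810e+01  1.089e+02] need tx 0.1 ty -0.5 tz 55.4 (axes now) spin -0.001
```

View pics/g1.png

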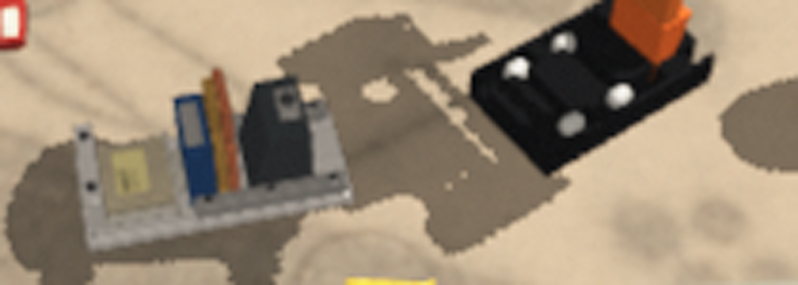

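Both shims stand together against the jaw (around 215–230, 75–190), gap to the stop left. Fetch the wedge.

```bash
python3 -m inch '[{"tx":0,"ty":-0.5,"tz":15,"spin":0,"hand":1},{"tx":0,"ty":0,"tz":15,"spin":0,"hand":1},{"tx":0,"ty":0,"tz":15,"spin":0,"hand":1},{"tx":0,"ty":0,"tz":9.5,"spin":0,"hand":1},{"tx":0,"ty":0,"tz":0,"spin":0,"hand":0},{"tx":0,"ty":0,"tz":0,"spin":0,"hand":-1},{"tx":0,"ty":0,"tz":0,"spin":0,"hand":-1},{"tx":0,"ty":0,"tz":0,"spin":0,"hand":-1}]' >/dev/null
python3 -m inch '[{"tx":0,"ty":0,"tz":0,"spin":0,"hand":-1},{"tx":0,"ty":0,"tz":0,"spin":0,"hand":-1},{"tx":0,"ty":0,"tz":0,"spin":0,"hand":-1},{"tx":0,"ty":0,"tz":0,"spin":0,"hand":-1},{"tx":0,"ty":0,"tz":0,"spin":0,"hand":-1},{"tx":0,"ty":0,"tz":0,"spin":0,"hand":-1},{"tx":0,"ty":0,"tz":0,"spin":0,"hand":-1},{"tx":0,"ty":0,"tz":0,"spin":0,"hand":-1}]' 60 >/dev/null; python3 d.py H -0.4 -38 53.5
```

```text
t 33.75 pos [ 469.6 -158.7   54.1] yaw 0.1592 F [-0.2  0.2  3.5] M [-0.04  0.03  0.  ] open 39.5 grip 60.0 q [-0.39 -0.16  1.78 -0.    1.53 -0.55]
now in frame [ -0.5 -38.1  54.1] need tx 0.1 ty 0.1 tz 0.6 (axes now) spin -0.001
```

```bash
python3 -m inch '[{"tx":0,"ty":0,"tz":-5,"spin":0,"hand":-1},{"tx":0,"ty":0,"tz":-10,"spin":0,"hand":-1},{"tx":0,"ty":0,"tz":-15,"spin":0,"hand":-1},{"tx":0,"ty":0,"tz":-20,"spin":0,"hand":-1},{"tx":0,"ty":0,"tz":-20,"spin":0,"hand":-1},{"tx":0,"ty":0,"tz":-20,"spin":0,"hand":-1},{"tx":0,"ty":0,"tz":-10,"spin":0,"hand":-1},{"tx":0,"ty":0,"tz":0,"spin":0,"hand":-1}]' ; python3 d.py J 0 -16.5 154
```

```text
time: 34.55
eef_pos: [0.4703, -0.159, 0.1564]
tcp_rot: [0.649, 0.761, 0.001, 0.002]
force: [-1.6, 0.2, -0.8]
opening: 0.0396
grasp_force: 60.0
t 34.55 pos [ 470.3 -159.   156.4] yaw 0.1591 F [-1.6  0.2 -0.8] M [-0.03  0.06  0.04] open 39.6 grip 60.0 q [-0.39 -0.2   1.63 -0.    1.71 -0.55]
now in frame [  27.9 -261.3  156.4] need tx 238.7 ty 61.1 tz 2.4 (axes now) spin 0.364
```

```bash
python3 -m inch '[{"tx":25,"ty":6.4,"tz":0,"spin":0,"hand":-1},{"tx":40,"ty":10.2,"tz":0,"spin":0,"hand":-1},{"tx":45,"ty":11.5,"tz":0,"spin":0,"hand":-1},{"tx":45,"ty":11.5,"tz":0,"spin":0,"hand":-1},{"tx":40,"ty":10.2,"tz":0,"spin":0,"hand":-1},{"tx":30,"ty":7.8,"tz":0,"spin":0.12,"hand":-1},{"tx":12,"ty":1.5,"tz":0,"spin":0.12,"hand":-1},{"tx":0,"ty":0,"tz":0,"spin":0.124,"hand":-1}]' >/dev/null
python3 -m inch '[{"tx":0,"ty":0,"tz":5,"spin":0,"hand":-1},{"tx":0,"ty":0,"tz":5,"spin":0,"hand":-1},{"tx":0,"ty":0,"tz":0,"spin":0,"hand":-1},{"tx":0,"ty":0,"tz":0,"spin":0,"hand":-1},{"tx":0,"ty":0,"tz":0,"spin":0,"hand":-1},{"tx":0,"ty":0,"tz":0,"spin":0,"hand":-1},{"tx":0,"ty":0,"tz":0,"spin":0,"hand":-1},{"tx":0,"ty":0,"tz":0,"spin":0,"hand":-1}]' >/dev/null; python3 d.py J 0 -16.5 100
```

```text
t 36.15 pos [491.7  84.7 144. ] yaw -0.2047 F [-0.   0.3 -0.3] M [-0.09  0.08 -0.02] open 39.3 grip 60.0 q [ 0.1  -0.18  1.64 -0.    1.69  0.31]
now in frame [ -0.8 -18.4 144. ] need tx 1.9 ty 0.8 tz 44.0 (axes now) spin 0.000
```

```bash
python3 -m inch '[{"tx":1.7,"ty":0.8,"tz":0,"spin":0,"hand":-1},{"tx":0,"ty":0,"tz":8,"spin":0,"hand":-1},{"tx":0,"ty":0,"tz":10,"spin":0,"hand":-1},{"tx":0,"ty":0,"tz":10,"spin":0,"hand":-1},{"tx":0,"ty":0,"tz":10,"spin":0,"hand":-1},{"tx":0,"ty":0,"tz":6,"spin":0,"hand":-1},{"tx":0,"ty":0,"tz":0,"spin":0,"hand":-1},{"tx":0,"ty":0,"tz":0,"spin":0,"hand":-1}]' >/dev/null;python3 d.py J 0 -16.5 86
python3 -m inch '[{"tx":0,"ty":0,"tz":5,"spin":0,"hand":-1},{"tx":0,"ty":0,"tz":4,"spin":0,"hand":-1},{"tx":0,"ty":0,"tz":3,"spin":0,"hand":-1},{"tx":0,"ty":0,"tz":2,"spin":0,"hand":-1},{"tx":0,"ty":0,"tz":0,"spin":0,"hand":-1},{"tx":0,"ty":0,"tz":0,"spin":0,"hand":-1},{"tx":0,"ty":0,"tz":0,"spin":0,"hand":-1},{"tx":0,"ty":0,"tz":0,"spin":0,"hand":-1}]' >/dev/null;python3 d.py J 0 -14.5 75
```

```text
t 36.95 pos [492.8  86.2  99.8] yaw -0.2048 F [-0.   1.2  0.1] M [-0.09  0.09 -0.  ] open 39.7 grip 60.0 q [ 0.11 -0.17  1.7   0.    1.61  0.31]
now in frame [ -0.  -16.6  99.8] need tx 0.1 ty 0.0 tz 13.8 (axes now) spin 0.000
t 37.75 pos [492.9  86.2  86.1] yaw -0.2048 F [-0.8 -0.1 -0.4] M [-0.04  0.09  0.  ] open 39.9 grip 60.0 q [ 0.11 -0.16  1.72 -0.    1.58  0.31]
now in frame [  0.1 -16.6  86.1] need tx 2.1 ty -0.1 tz 11.1 (axes now) spin 0.000
```

```bash
python3 -m inch '[{"tx":0.3,"ty":0,"tz":1,"spin":0,"hand":-1},{"tx":0.3,"ty":0,"tz":1,"spin":0,"hand":-1},{"tx":0.3,"ty":0,"tz":1,"spin":0,"hand":-1},{"tx":0.3,"ty":0,"tz":1,"spin":0,"hand":-1},{"tx":0.2,"ty":0,"tz":1,"spin":0,"hand":-1},{"tx":0.2,"ty":0,"tz":1,"spin":0,"hand":-1},{"tx":0,"ty":0,"tz":0,"spin":0,"hand":-1},{"tx":0,"ty":0,"tz":0,"spin":0,"hand":-1}]' >/dev/null;python3 d.py J 0 -14.5 75
python3 -m inch '[{"tx":0,"ty":0,"tz":1,"spin":0,"hand":-1},{"tx":0.2,"ty":0,"tz":1,"spin":0,"hand":-1},{"tx":0.2,"ty":0,"tz":1,"spin":0,"hand":-1},{"tx":0,"ty":0,"tz":0,"spin":0,"hand":-1},{"tx":0,"ty":0,"tz":0,"spin":0,"hand":-1},{"tx":0,"ty":0,"tz":0,"spin":0,"hand":-1},{"tx":0,"ty":0,"tz":0,"spin":0,"hand":-1},{"tx":0,"ty":0,"tz":0,"spin":0,"hand":-1}]' >/dev/null;python3 d.py J 0 -14.5 75
```

```text
t 38.55 pos [493.1  87.8  79.8] yaw -0.2048 F [ 0.4 -0.5 -0.3] M [-0.11  0.04 -0.01] open 39.8 grip 60.0 q [ 0.11 -0.16  1.73 -0.    1.57  0.31]
now in frame [ -0.1 -15.   79.8] need tx 0.5 ty 0.1 tz 4.8 (axes now) spin 0.000
t 39.35 pos [493.2  88.2  76.8] yaw -0.2048 F [-0.2  0.3 -0.2] M [-0.24 -0.01 -0.01] open 40.0 grip 60.0 q [ 0.11 -0.16  1.73 -0.    1.57  0.31]
now in frame [  0.  -14.7  76.8] need tx 0.2 ty -0.0 tz 1.8 (axes now) spin 0.000
```

Nearly biting; press on in small steps.

```bash
python3 -m inch '[{"tx":0.1,"ty":0,"tz":1,"spin":0,"hand":-1},{"tx":0,"ty":0,"tz":1,"spin":0,"hand":-1},{"tx":0,"ty":0,"tz":1,"spin":0,"hand":-1},{"tx":0,"ty":0,"tz":0,"spin":0,"hand":-1},{"tx":0,"ty":0,"tz":0,"spin":0,"hand":-1},{"tx":0,"ty":0,"tz":0,"spin":0,"hand":-1},{"tx":0,"ty":0,"tz":0,"spin":0,"hand":-1},{"tx":0,"ty":0,"tz":0,"spin":0,"hand":-1}]' >/dev/null;python3 d.py J 0 -14.5 75
python3 -m inch '[{"tx":0,"ty":0,"tz":1,"spin":0,"hand":-1},{"tx":0,"ty":0,"tz":1,"spin":0,"hand":-1},{"tx":0,"ty":0,"tz":0,"spin":0,"hand":-1},{"tx":0,"ty":0,"tz":0,"spin":0,"hand":-1},{"tx":0,"ty":0,"tz":0,"spin":0,"hand":-1},{"tx":0,"ty":0,"tz":0,"spin":0,"hand":-1},{"tx":0,"ty":0,"tz":0,"spin":0,"hand":-1},{"tx":0,"ty":0,"tz":0,"spin":0,"hand":-1}]' >/dev/null;python3 d.py J 0 -14.5 75
```

```text
t 40.15 pos [493.7  88.3  75.6] yaw -0.2052 F [-1.6 -0.4  8.3] M [-0.33  0.71 -0.37] open 39.6 grip 60.0 q [ 0.11 -0.16  1.73 -0.    1.56  0.31]
now in frame [  0.4 -14.4  75.6] need tx -0.1 ty -0.4 tz 0.6 (axes now) spin -0.000
t 40.95 pos [494.   88.4  74.9] yaw -0.2056 F [-4.2 -0.2 13.1] M [-0.26  0.99 -0.53] open 39.3 grip 60.0 q [ 0.11 -0.16  1.73  0.    1.56  0.31]
now in frame [  0.8 -14.3  74.9] need tx -0.2 ty -0.8 tz -0.1 (axes now) spin -0.001
```

```bash
python3 -m inch '[{"tx":0,"ty":0,"tz":1,"spin":0,"hand":-1},{"tx":0,"ty":0,"tz":1,"spin":0,"hand":-1},{"tx":0,"ty":0,"tz":1,"spin":0,"hand":-1},{"tx":0,"ty":0,"tz":0,"spin":0,"hand":-1},{"tx":0,"ty":0,"tz":0,"spin":0,"hand":-1},{"tx":0,"ty":0,"tz":0,"spin":0,"hand":-1},{"tx":0,"ty":0,"tz":0,"spin":0,"hand":-1},{"tx":0,"ty":0,"tz":0,"spin":0,"hand":-1}]' >/dev/null;python3 d.py J 0 -14.5 75
python3 -m inch '[{"tx":0,"ty":0,"tz":1,"spin":0,"hand":-1},{"tx":0,"ty":0,"tz":1,"spin":0,"hand":-1},{"tx":0,"ty":0,"tz":1,"spin":0,"hand":-1},{"tx":0,"ty":0,"tz":0,"spin":0,"hand":-1},{"tx":0,"ty":0,"tz":0,"spin":0,"hand":-1},{"tx":0,"ty":0,"tz":0,"spin":0,"hand":-1},{"tx":0,"ty":0,"tz":0,"spin":0,"hand":-1},{"tx":0,"ty":0,"tz":0,"spin":0,"hand":-1}]' >/dev/null;python3 d.py J 0 -14.5 75
```

```text
t 41.75 pos [494.5  88.5  74. ] yaw -0.2061 F [-7.2  0.1 22.8] M [-0.4   1.69 -0.82] open 39.6 grip 60.0 q [ 0.11 -0.16  1.74  0.    1.56  0.32]
now in frame [  1.2 -14.1  74. ] need tx -0.4 ty -1.2 tz -1.0 (axes now) spin -0.001
t 42.55 pos [494.9  88.5  73.4] yaw -0.2063 F [-10.7  -0.1  33.5] M [-0.45  2.61 -1.  ] open 39.5 grip 60.1 q [ 0.11 -0.16  1.74  0.    1.55  0.32]
now in frame [  1.6 -14.   73.4] need tx -0.5 ty -1.6 tz -1.6 (axes now) spin -0.001
```

```bash
python3 -m inch '[{"tx":0,"ty":-0.5,"tz":1,"spin":0,"hand":-1},{"tx":0,"ty":-0.5,"tz":1,"spin":0,"hand":-1},{"tx":0,"ty":-0.5,"tz":1,"spin":0,"hand":-1},{"tx":0,"ty":-0.5,"tz":0,"spin":0,"hand":-1},{"tx":0,"ty":0,"tz":0,"spin":0,"hand":-1},{"tx":0,"ty":0,"tz":0,"spin":0,"hand":-1},{"tx":0,"ty":0,"tz":0,"spin":0,"hand":-1},{"tx":0,"ty":0,"tz":0,"spin":0,"hand":-1}]' >/dev/null;python3 d.py J 0 -14.5 75
python3 - <<'E'
from look import *
view("pics/h1.png",(235,170,345,255),sc=6)
E
```

```text
t 43.35 pos [495.   88.6  73.1] yaw -0.2068 F [-8.6 -2.3 41.4] M [-0.73  2.46 -1.01] open 40.0 grip 60.1 q [ 0.11 -0.16  1.74 -0.    1.55  0.32]
now in frame [  1.7 -13.8  73.1] need tx -0.7 ty -1.7 tz -1.9 (axes now) spin -0.002
```

View pics/h1.png

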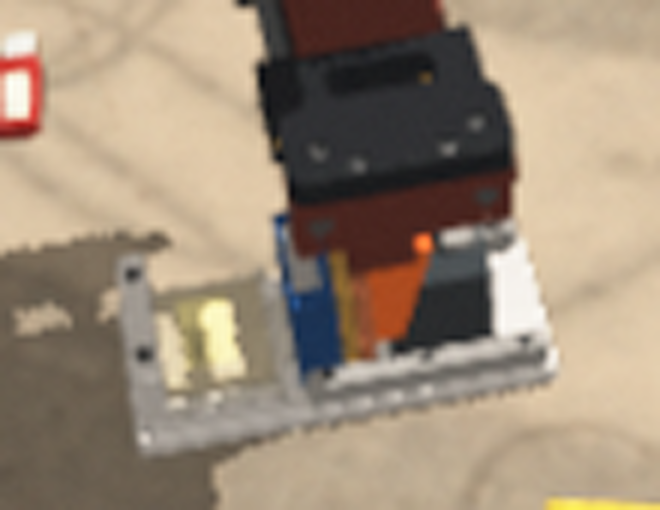

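The wedge (395,300) sits between the shims and the stop, with jaw, shims and adapter in line and the stack closed. Check that it holds, then hand in.

```bash
python3 -m inch '[{"tx":0,"ty":0,"tz":0,"spin":0,"hand":-1},{"tx":0,"ty":0,"tz":0,"spin":0,"hand":-1},{"tx":0,"ty":0,"tz":0,"spin":0,"hand":-1},{"tx":0,"ty":0,"tz":0,"spin":0,"hand":-1},{"tx":0,"ty":0,"tz":0,"spin":0,"hand":-1},{"tx":0,"ty":0,"tz":0,"spin":0,"hand":-1},{"tx":0,"ty":0,"tz":0,"spin":0,"hand":-1},{"tx":0,"ty":0,"tz":0,"spin":0,"hand":-1}]' >/dev/null;python3 d.py J 0 -14.5 75
python3 -c "
from plant import monitor,job
s=monitor.read_state()
print(job.job_done() if s['force'][2]>35 and s['grasp_force']>50 else 'not')"
```

```text
t 44.20 pos [495.   88.7  73. ] yaw -0.2068 F [-9.6 -2.6 40.6] M [-0.73  2.42 -1.02] open 39.8 grip 60.1 q [ 0.11 -0.16  1.74 -0.    1.55  0.32]
now in frame [  1.6 -13.8  73. ] need tx -0.7 ty -1.6 tz -2.0 (axes now) spin -0.002
the job is handed in; nothing more can be done
None
```

The adapter is clamped and the job is handed in at 44 s: I felt a gap of about 17.5 mm, so both shims went in, and the wedge is pressed down with about 41 N and still gripped at 60 N; no verdict was returned.

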